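# Hook the brass stamp out of the channel block

### The arm

A 6-joint arm with a two-finger parallel gripper is mounted at the origin on the work surface. World frame = base frame: x ahead of the robot, y to its left, z up, the work surface at z = 0. Lengths are in mm, angles in rad, forces in N, time in s.
With the tool pointing down it reaches from about 275 to 1000 mm from the base axis. Payload 8.4 kg.
Tool frame: the origin (TCP) lies midway between the tips of the shut fingers; the grasp point (between the pads) lies r.hold_point_z behind it (r.hold_point_z is the distance from the TCP to the grasp point, in mm); z points along the fingers, y is the line along which they close (so a half turn about z gives the same grasp; the last joint's range is limited). The gripper opens to 85 mm and grips with 20 to 120 N. Pads are 22 mm wide; open, the fingers measure 114 mm over their backs; the gripper's body (76 mm by 85 mm) begins 54 mm behind the grasp point. The pads swing forward as they close: fully open they stand 13 mm farther back than shut.
Start: joints at [1.168, 0.353, 1.633, -0, 1.155, -0.002], TCP at [243.846, 575.471, 231.281] pointing down, gripper open.
Joint ranges: [-2.63, 2.63], [-0.92, 2.1], [0.06, 2.66], [-1.3, 4.44], [0, 2.69], [-3.02, 3.02]. Speed limits (rad/s): [2.22, 2.22, 2.79, 3.14, 3.14, 3.14].

### API

Orientations are given as a unit quaternion [w, x, y, z].
In Python, from workcell import readout, imaging, workorder, r gives the robot as it stands.
- The arm moves only by the tool carry_out, never from a script. Its argument "steps" is a list of rows, each a list of 2 entries, a list of its own where there are three numbers: the shift along the tool's x, y, z normalised to -1 to 1, where 1 is 0.25 m, then the turn, a rotation vector about the tool's x, y, z normalised to -1 to 1, where 1 is pi rad. In form: [[[x, y, z], [rx, ry, rz]], ...]. A call has 1 to 8 rows; each row is the pose to reach, as a shift and turn from the pose commanded when the call began, along the tool's axes at that moment, turning the shorter way round; what a row does not reach only later rows make up. A row lasts 1/8 s, in which the tool goes at most 62.5 mm and 10.7 degrees, less where a joint would pass 70% of its speed; a pose out of reach is approached as far as the arm can. A call with a number of a shift or a turn outside -1 to 1 is refused whole. A call with a gripper value outside its range is refused whole. "hand" is the gripper command: -1 is shut, 1 is fully open, values between are in proportion, set as the call begins (left out, the last holds). The fingers move at their own pace and stop on an object; the grip force is fixed at half the most. Time passes only in rows, so rows that repeat a pose let the fingers close. It gives the time, the measured TCP pose, the force, the opening and the grip force at its end, in the units of the state.
- readout.state(): the state, without advancing time (a new reading comes with each control period).
- imaging.get_image(name): name is "scene" or "top"; returns the picture (384x512x3 uint8, red, green, blue); there is no depth.
- imaging.get_calibration(name): a dict with "camera_matrix" (3x3 intrinsics, pixels), "R" (3x3) and "t" (3): a world point X has camera coordinates R X + t. Camera axes: x right, y down, z forward; pixel columns grow to the right and rows downward; lengths in mm; the calibration is good to about 2 mm. A picture is of the moment at which its call begins. get_calibration takes no time and is no camera call.
- workorder.hand_in(): hands the job in; it is judged then, once.
The state is a dict: "time_s": time; "qpos": joint angles; "qvel": joint speeds; "tau": joint torques, N m; "position": TCP position; "tool_rot": TCP orientation; "force": force on the tool from outside, world axes, zero at the start; "torque": the same for the moment, N m; "finger_gap": finger opening in mm; "grip_force": force on a finger pad.
Only numpy, scipy, OpenCV 4.12 (cv2) and the standard library are available. Lean on these libraries where they do the work, as an engineer would, in place of code of your own. Each camera call takes 0.05 s, during which the arm holds its last target. There are 200 camera calls.

### The job

Pick up the red-handled hooked pick and, using its hook, drag the brass stamp out of its narrow channel so that it lies completely clear of the channel on the block's front tray. Do not touch the brass stamp with the gripper, and leave the steel stamp where it is. Then lay the pick back on its wooden rest just as it was, and let go.

Things in the scene. Friction and masses are not known exactly. Their poses are not given: they have to be found in the camera images.
- pick_grip (a point): Hooked pick, loose, 120 g, level on its rest. Point: where to grip it, its balance point, mid-height of the red square handle (16 x 16 mm, x = -100 to +45 mm), 90 mm above the bench. x along the handle towards the hook, z up. A 6 mm steel shank runs on to x = +110 mm, then bends straight down; hook tip at x = +110, y = 0, z = -75 mm.
- pick_rest: Dark wooden pick rest, fixed. Origin: underside centre, on the bench, within 6 mm of below the pick's grip point. x along the pick within 3 degrees, z up. Base 110 x 70 x 8 mm; two upright forks at x = -35 and +35 mm, 8 mm thick, 50 mm wide; fingers fit between them. The handle lies on the forks 82 mm above the bench, between lips 34 mm apart that rise 12 mm more.
- channel_block: Fixed grey block, 88 mm wide. Origin: on the bench, below the middle of the channel mouths; x into the channels, away from the robot, z up. Two channels open above and in front: centred at y = +18, -18 mm, 22 wide, x = 0 to 125. Their floor and the dark tray in front (x = 0 to -111, 80 wide, 8 mm lip) are one flat plate 8 mm above the bench. Walls 36 mm above the bench.
- brass_stamp: Brass stamp, the one to drag out: loose square bar 40 mm long (x), 14 wide, 16 high, about 70 g, with a dark band, on the floor of either channel, its centre 48 to 72 mm in from the mouth; behind it the channel is free for 33 mm or more. Origin: centre of its underside; x into the channel at the start, z up.
- steel_stamp: Silvery steel stamp of the same shape and size, in the other channel; it stays there. Origin: centre of its underside, axes as for the brass stamp.
Not all that is in view belongs to the job. Of the things shaped like the part that bears pick_grip, the red one is meant.

How it is judged:
By the outcome, as a careful person would: the job done as asked, in the order asked, and still so for the second after the job is handed in, with the robot touching nothing.
It also fails if it takes over 51 s, if anything falls off the work surface, if the arm or the gripper's body presses on something with over 40 N, if the wrist force passes 120 N, or if a joint passes its speed limit or range.

## Working session

There is one attempt and no reset: what is moved stays moved. The work goes in short steps, Python scripts to look and compute and a tool call to move; the robot and the scene stay as the last step left them, time stands still between calls to the robot, and variables do not carry over. Pictures are saved under pics/ and viewed, at most 10 in all, crops included, and the job is handed in when it is done.

Besides the shell and the picture viewer there is one more tool, called after "Emit:" as name(argument=value, ...) on one line, values as JSON. carry_out: Moves the arm, as the interface text tells. Scaled input: -1 to 1 covers 0.25 m each way for a shift and pi rad each way for a turn. Its arguments: {"type":"object","properties":{"steps":{"type":"array","items":{"type":"array"}},"hand":{"type":"number"}},"required":["steps"]}

```bash
mkdir -p pics; python3 - <<'E'
from workcell import readout, imaging, workorder, r
import cv2,numpy as np
s=readout.state();print({k:np.round(v,3) for k,v in s.items()}, r.hold_point_z)
for n in("scene","top"):
    im=imaging.get_image(n);cv2.imwrite(f"pics/{n}0.png",im[:,:,::-1]);c=imaging.get_calibration(n);print(n,np.round(c["camera_matrix"],1).tolist(),np.round(c["R"],3).tolist(),np.round(c["t"],1))
E
```

```text
{'time_s': np.float64(0.0), 'qpos': array([ 1.168,  0.354,  1.634,  0.   ,  1.155, -0.002]), 'qvel': array([ 0.001, -0.   ,  0.   ,  0.003, -0.002, -0.001]), 'tau': array([ 2.0000e-03, -6.0524e+01, -3.4207e+01,  0.0000e+00,  9.0000e-03,
        0.0000e+00]), 'position': array([243.652, 575.02 , 230.572]), 'tool_rot': array([-0.   ,  0.199,  0.98 , -0.001]), 'force': array([-0.532,  0.116,  0.112]), 'torque': array([-0.   , -0.01 , -0.039]), 'grip_force': np.float64(0.0), 'finger_gap': np.float64(85.351)} 18.700000000000003
scene [[359.3, 0.0, 257.6], [0.0, 359.3, 190.8], [0.0, 0.0, 1.0]] [[0.036, 0.999, -0.014], [0.71, -0.035, -0.704], [-0.704, 0.016, -0.71]] [-226.4 -266.4 1256.3]
top [[457.7, 0.0, 257.1], [0.0, 457.7, 196.2], [0.0, 0.0, 1.0]] [[0.019, -0.999, 0.036], [-0.991, -0.023, -0.132], [0.133, -0.034, -0.991]] [ 166.1  489.1 1055.2]
```

View pics/scene0.png

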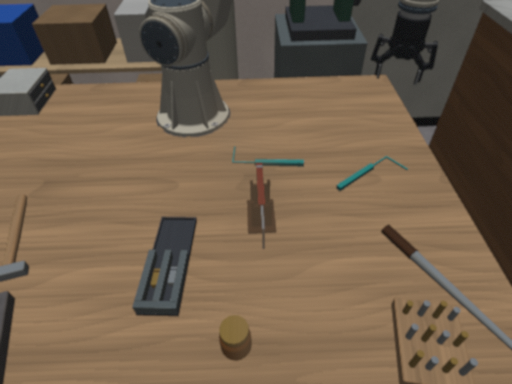

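View pics/top0.png

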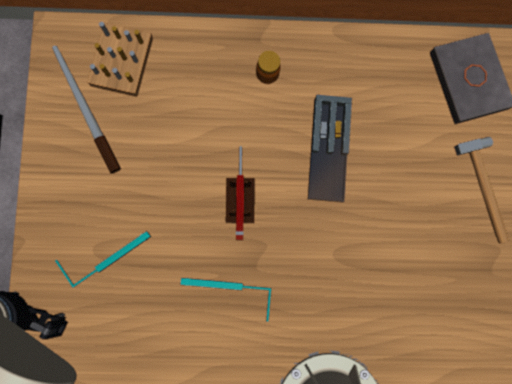

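The scene view shows the red pick on its rest at about (262,195), with the hook pointing away from the robot. The block is at about (165,265). In the top view the pick runs from (240,240) to (240,148). The block spans (310–352, 95–200), with brass in the right channel at (338,129) and steel at (323,129).

```bash
cat > h.py <<'E'
import numpy as np,cv2
from workcell import readout, imaging, workorder, r
def cast(n,px,z):
    c=imaging.get_calibration(n);K,R,t=[np.array(c[k],float) for k in("camera_matrix","R","t")]
    px=np.atleast_2d(px).astype(float);d=(R.T@np.linalg.inv(K)@np.c_[px,np.ones(len(px))].T).T;o=-R.T@t
    return o+d*((z-o[2])/d[:,2])[:,None]
def proj(n,X):
    c=imaging.get_calibration(n);K,R,t=[np.array(c[k],float) for k in("camera_matrix","R","t")]
    p=(K@(R@np.atleast_2d(X).T+t[:,None])).T;return p[:,:2]/p[:,2:]
def big(m):
    cs,_=cv2.findContours(m.astype(np.uint8),cv2.RETR_EXTERNAL,cv2.CHAIN_APPROX_NONE);return max(cs,key=cv2.contourArea)[:,0]
E
python3 - <<'E'
from h import *
T=cv2.imread("pics/top0.png");S=cv2.imread("pics/scene0.png")
for n,I,z in(("top",T,98),("scene",S,98)):
    hsv=cv2.cvtColor(I,cv2.COLOR_BGR2HSV);h,s,v=[hsv[:,:,i].astype(int) for i in range(3)]
    m=((h<6)|(h>174))&(s>140)&(v>90); m[:150]=0
    c=big(m);ys,xs=np.nonzero(m);print(n,"red",c.min(0),c.max(0),len(xs))
    w=cast(n,c,z);print(" rect",cv2.minAreaRect(w[:,:2].astype(np.float32)))
    if n=="top":
        m=(v<130)&(s<110);m[:, :300]=0;m[:,360:]=0;m[:85]=0;m[210:]=0
        c=big(m);print("block px",cv2.minAreaRect(c.astype(np.float32)),c.min(0),c.max(0))
        # tray region (walls absent): z~16 lip ; block walls z=36
        for y in range(96,204,9):
            row=c[c[:,1]==y][:,0]
            if len(row):print(y,row.min(),row.max())
    B=(h>14)&(h<32)&(s>120)
    B[:, :]=B
    if n=="top":B[:, :330]=0;B[:,350:]=0;B[:105]=0;B[145:]=0
    else:B[:, :145]=0;B[:,180:]=0;B[:255]=0;B[300:]=0
    ys,xs=np.nonzero(B);print("brass",xs.min(),xs.max(),ys.min(),ys.max(),len(xs))
a=cv2.resize(T[85:250,220:360],None,fx=3.6,fy=3.6,interpolation=cv2.INTER_CUBIC)
b=cv2.resize(S[205:325,125:285],None,fx=1.8,fy=1.8,interpolation=cv2.INTER_CUBIC)
o=np.zeros((596,800,3),np.uint8);o[:a.shape[0],:a.shape[1]]=a;o[:b.shape[0],506:506+b.shape[1]]=b[:,:294];cv2.imwrite("pics/crop1.png",o)
E
```

```text
top red [236 175] [243 230] 397
 rect ((461.82818603515625, 217.3941192626953), (122.50579071044922, 15.532952308654785), 1.2951823472976685)
block px ((329.6858215332031, 147.805908203125), (37.94435119628906, 104.85438537597656), 3.945185899734497) [308  95] [351 201]
96 316 340
105 314 351
114 313 350
123 313 350
132 312 349
141 312 349
150 311 348
159 310 346
168 310 346
177 309 345
186 309 344
195 308 344
brass 335 341 121 137 97
scene red [259 169] [260 170] 10
 rect ((408.2112121582031, 217.871826171875), (2.5163583755493164, 3.783648729324341), 87.67840576171875)
brass 151 158 269 286 76
```

View pics/crop1.png

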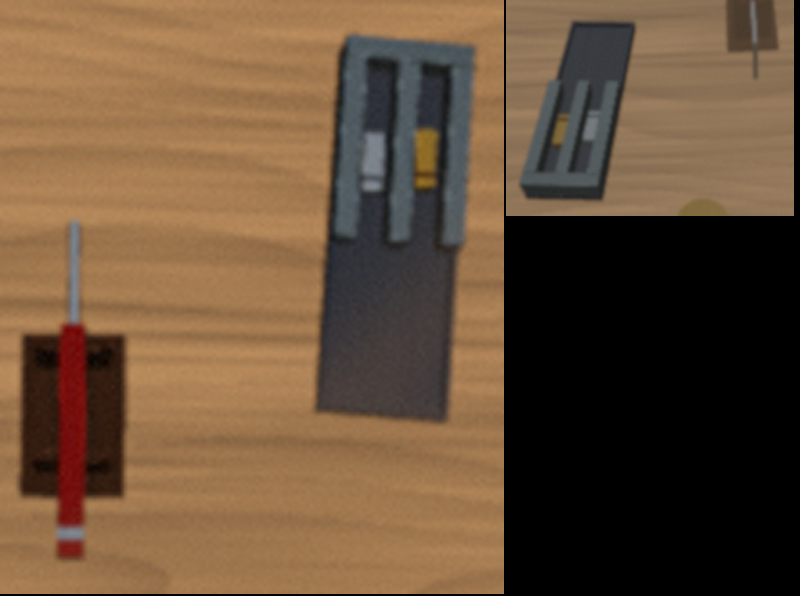

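The enlarged crop shows the handle from (73,325) to (70,557) and the shank end at (74,222). The wall fronts' outer corners are at (333,238) and (463,247), the tray corners at (317,410) and (446,420), and the brass stamp spans (415–438, 128–190).

```bash
python3 - <<'E'
from h import *
np.set_printoptions(precision=1,suppress=True)
q=lambda x,y:(220+(x+.5)/3.6-.5,85+(y+.5)/3.6-.5)
c=imaging.get_calibration("top");print("cam",-np.array(c["R"]).T@c["t"])
f,b,e=cast("top",[q(73,325),q(70,557),q(74,222)],98);e=cast("top",[q(74,222)],93)[0]
print("handle",f,b,"len",np.linalg.norm(f-b),"shank end",e,np.linalg.norm(e-f))
yaw=np.arctan2(e[1]-b[1],e[0]-b[0]);print("pick yaw",yaw, np.arctan2(f[1]-b[1],f[0]-b[0]))
u=(f-b)/np.linalg.norm(f-b);print("grip est", f-45*u, b+100*u)
fl,fr,bl,br=cast("top",[q(333,238),q(463,247),q(346,37),q(474,46)],36)
print("walls",fl,fr,bl,br,np.linalg.norm(fl-fr),np.linalg.norm(bl-fl),np.linalg.norm(br-fr))
tl,tr=cast("top",[q(317,410),q(446,420)],8);print("tray",tl,tr)
m=(fl+fr)/2;mb=(bl+br)/2;mt=(tl+tr)/2
yb=np.arctan2(mb[1]-m[1],mb[0]-m[0]);yt=np.arctan2(mb[1]-mt[1],mb[0]-mt[0]);yw=np.arctan2(*( (fl-fr)[[1,0]]))-np.pi/2;yw2=np.arctan2(*( (bl-br)[[1,0]]))-np.pi/2;yw3=np.arctan2(*( (tl-tr)[[1,0]]))-np.pi/2
print("mouth",m,"tray",mt,np.linalg.norm((m-mt)[:2]),"yaws",np.array([yb,yt,yw,yw2,yw3])*57.3)
rc=cast("top",[q(415,128),q(438,128),q(426,190),q(426,159),q(426,60)],24);print("brass",rc)
ys=yt;ux=np.array([np.cos(ys),np.sin(ys)]);uy=np.array([-ux[1],ux[0]])
print("in block",[( (p-m)[:2]@ux,(p-m)[:2]@uy) for p in rc])
# scene view hook tip (755,78 in crop)
qs=lambda x,y:(125+(x-506+.5)/1.8-.5,205+(y+.5)/1.8-.5)
print("hook tip scene",qs(755,78),cast("scene",[qs(755,78)],15)," walls scene",cast("scene",[qs(521,186),qs(603,189)],36),"tray",cast("scene",[qs(572,23),qs(634,24)],8))
E
```

```text
cam [ 341.2  212.7 1103.9]
handle [523.3 217.9  98. ] [380.1 216.3  98. ] len 143.14018351891957 shank end [589.8 218.8  93. ] 66.71912968436783
pick yaw 0.01183744126000692 0.01076768506351332
grip est [478.3 217.4  98. ] [480.1 217.4  98. ]
walls [597.6  46.6  36. ] [593.9 -40.6  36. ] [737.1  38.1  36. ] [733.5 -49.2  36. ] 87.28403537143754 139.75339731353966 139.96664913854917
tray [485.6  52.8   8. ] [480.8 -34.7   8. ]
mouth [595.7   3.   36. ] tray [483.2   9.    8. ] 112.7276654798908 yaws [-3.5 -3.3 -2.5 -2.3 -3.1]
brass [[678.6 -11.2  24. ]
 [679.1 -26.9  24. ]
 [635.5 -18.5  24. ]
 [657.1 -18.6  24. ]
 [726.9 -19.   24. ]]
in block [(np.float64(83.57543804405836), np.float64(-9.359088724113429)), (np.float64(84.95434494242888), np.float64(-25.079810289887856)), (np.float64(40.92706147343692), np.float64(-19.165134488968476)), (np.float64(62.52501169442252), np.float64(-18.023336725002366)), (np.float64(132.2518268474243), np.float64(-14.337157211873423))]
hook tip scene (263.1111111111111, 248.11111111111111) [[588.9 218.3  15. ]]  walls scene [[736.5 -46.3  36. ]
 [743.9  44.6  36. ]] tray [[477.8 -35.4   8. ]
 [483.8  52.6   8. ]]
```

```bash
cat >> h.py <<'E'
import json,os,sys
from scipy.spatial.transform import Rotation as Ro
def plan(way,yaw_deg):
    """way: [(x,y,z,nrows)] TCP targets; yaw of pick x axis. prints rows, stores commanded pose"""
    if os.path.exists("cmd.json"): p,q=json.load(open("cmd.json"))
    else: p,q=[243.846,575.471,231.281],[0.199,0.98,-0.001,0.0]
    p=np.array(p);R=Ro.from_quat(q);a=np.radians(yaw_deg)
    Rt=Ro.from_matrix(np.array([[-np.cos(a),-np.sin(a),0],[-np.sin(a),np.cos(a),0],[0,0,-1]]).T)
    rv=(R.inv()*Rt).as_rotvec();rows=[];prev=p
    for x,y,z,n in way:
        w=np.array([x,y,z],float)
        for i in range(n):
            k=prev+(w-prev)*(i+1)/n;f=(len(rows)+1)/sum(v[3] for v in way)
            rows.append([np.round(R.inv().apply(k-p)/250,4).tolist(),np.round(rv*f/np.pi,4).tolist()])
        prev=w
    print(json.dumps(rows));L=rows[-1]
    json.dump([(p+R.apply(np.array(L[0])*250)).tolist(),(R*Ro.from_rotvec(np.array(L[1])*np.pi)).as_quat().tolist()],open("cmd.json","w"))
E
python3 -c "
from h import *
plan([(479,217.5,160,8)],0.65)"
```

```text
[[[-0.1781, -0.1189, 0.0359], [-0.0001, -0.0, -0.0164]], [[-0.3561, -0.2378, 0.0719], [-0.0002, -0.0, -0.0328]], [[-0.5342, -0.3566, 0.1078], [-0.0002, -0.0, -0.0492]], [[-0.7122, -0.4755, 0.1438], [-0.0003, -0.0, -0.0656]], [[-0.8903, -0.5944, 0.1797], [-0.0004, -0.0, -0.082]], [[-1.0684, -0.7133, 0.2157], [-0.0005, -0.0, -0.0984]], [[-1.2464, -0.8322, 0.2516], [-0.0006, -0.0, -0.1148]], [[-1.4245, -0.951, 0.2876], [-0.0006, -0.0, -0.1311]]]
```

```bash
rm cmd.json; python3 -c "
from h import *
plan([(361,396,200,5)],-10.5)
plan([(479,217.5,160,6)],0.65)"
```

```text
[[[-0.1423, -0.0956, 0.0253], [-0.0001, 0.0, -0.0138]], [[-0.2846, -0.1912, 0.0505], [-0.0003, 0.0, -0.0277]], [[-0.4269, -0.2868, 0.0758], [-0.0004, 0.0, -0.0415]], [[-0.5692, -0.3824, 0.1011], [-0.0005, 0.0, -0.0554]], [[-0.7115, -0.478, 0.1263], [-0.0006, 0.0001, -0.0692]]]
[[[-0.099, -0.1027, 0.0267], [-0.0, -0.0, -0.0103]], [[-0.1981, -0.2053, 0.0533], [-0.0, -0.0, -0.0206]], [[-0.2971, -0.308, 0.08], [-0.0, -0.0, -0.031]], [[-0.3961, -0.4107, 0.1067], [-0.0, -0.0, -0.0413]], [[-0.4952, -0.5133, 0.1333], [-0.0, -0.0, -0.0516]], [[-0.5942, -0.616, 0.16], [-0.0, -0.0, -0.0619]]]
```

Emit:
carry_out(steps=[[[-0.1423,-0.0956,0.0253],[-0.0001,0,-0.0138]],[[-0.2846,-0.1912,0.0505],[-0.0003,0,-0.0277]],[[-0.4269,-0.2868,0.0758],[-0.0004,0,-0.0415]],[[-0.5692,-0.3824,0.1011],[-0.0005,0,-0.0554]],[[-0.7115,-0.478,0.1263],[-0.0006,0.0001,-0.0692]]], hand=1)

```text
time_s: 0.72
position: [361.5, 394.7, 199.3]
tool_rot: [-0.0, 0.091, 0.996, 0.001]
force: [-0.4, 0.2, 0.7]
finger_gap: 85.5
grip_force: 0.0
```

Emit:
carry_out(steps=[[[-0.099,-0.1027,0.0267],[0,0,-0.0103]],[[-0.1981,-0.2053,0.0533],[0,0,-0.0206]],[[-0.2971,-0.308,0.08],[0,0,-0.031]],[[-0.3961,-0.4107,0.1067],[0,0,-0.0413]],[[-0.4952,-0.5133,0.1333],[0,0,-0.0516]],[[-0.5942,-0.616,0.16],[0,0,-0.0619]],[[-0.5942,-0.616,0.16],[0,0,-0.0619]]])

```text
time_s: 1.6
position: [479.4, 215.8, 158.7]
tool_rot: [-0.0, -0.004, 1.0, 0.001]
force: [-0.5, 0.4, 0.4]
finger_gap: 85.4
grip_force: 0.0
```

```bash
python3 -c "
from h import *
s=readout.state();print(s['time_s'],s['position'],s['tool_rot'],s['force'])
plan([(479,217.5,71,5)],0.65)"; cat cmd.json
```

```text
1.6 [479.43949732 215.83532915 158.69256119] [-4.00245098e-04 -4.30247815e-03  9.99990509e-01  5.57466770e-04] [-0.53059854  0.43068771  0.41148387]
[[[-0.0, 0.0, 0.0712], [-0.0, -0.0, -0.0]], [[-0.0, 0.0, 0.1424], [-0.0, -0.0, -0.0]], [[-0.0, 0.0, 0.2136], [-0.0, -0.0, -0.0]], [[-0.0, 0.0, 0.2848], [-0.0, -0.0, -0.0]], [[-0.0001, 0.0, 0.356], [-0.0, -0.0001, -0.0]]]
[[479.0107232270185, 217.49290066920665, 71.00473642201821], [-0.00559403277357991, 0.9999843496585739, -3.274239481919488e-05, 7.85059417762157e-05]]
```

Emit:
carry_out(steps=[[[0,0.0064,0.07],[0,0,0]],[[0,0.0064,0.14],[0,0,0]],[[0,0.0064,0.21],[0,0,0]],[[0,0.0064,0.28],[0,0,0]],[[0,0.0064,0.35],[0,0,0]],[[0,0.0064,0.35],[0,0,0]]])

```text
time_s: 2.35
position: [477.9, 219.0, 70.3]
tool_rot: [-0.001, -0.006, 1.0, 0.0]
force: [-0.7, 0.4, 0.4]
finger_gap: 85.3
grip_force: 0.0
```

```bash
python3 - <<'E'
from h import *
a=imaging.get_image("top")[:,:,::-1];b=imaging.get_image("scene")[:,:,::-1]
o=np.zeros((600,800,3),np.uint8);o[:480,:400]=cv2.resize(a[130:250,190:290],None,fx=4,fy=4);o[:480,400:]=cv2.resize(b[140:260,210:310],None,fx=4,fy=4);cv2.imwrite("pics/g.png",o)
E
```

```text
(no output)
```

View pics/g.png

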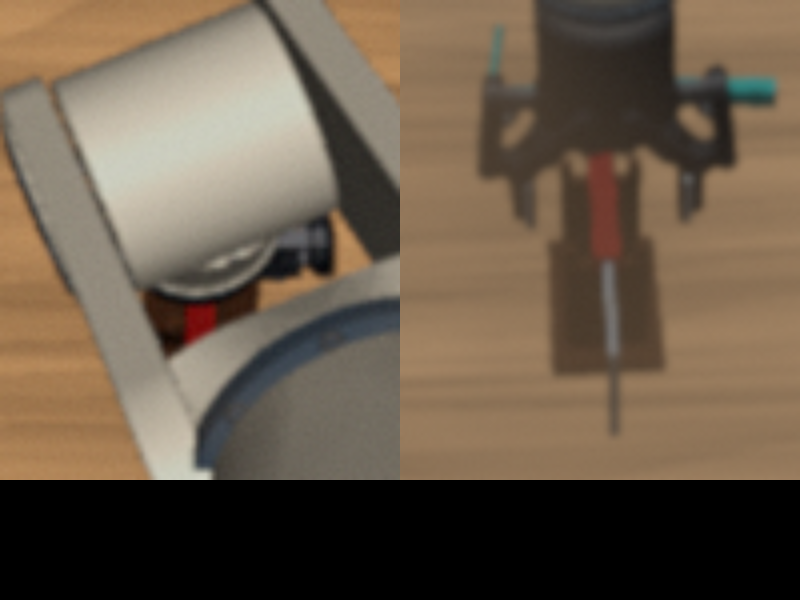

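The open fingers straddle the handle at crop columns 527 and 688 (middle 607). The handle is at about 603, so I shift roughly 1.5 mm in –y before closing.

Emit:
carry_out(steps=[[[0,-0.0064,0],[0,0,0]],[[0,-0.0064,0],[0,0,0]]])

```text
time_s: 2.7
position: [479.4, 217.8, 72.5]
tool_rot: [0.001, -0.005, 1.0, 0.001]
force: [-0.9, -0.1, 0.3]
finger_gap: 85.4
grip_force: 0.0
```

Emit:
carry_out(steps=[[[0,0,0],[0,0,0]],[[0,0,0],[0,0,0]],[[0,0,0],[0,0,0]],[[0,0,0],[0,0,0]],[[0,0,0],[0,0,0]],[[0,0,0],[0,0,0]],[[0,0,0],[0,0,0]],[[0,0,0],[0,0,0]]], hand=-1)

```text
time_s: 3.7
position: [479.1, 217.8, 72.1]
tool_rot: [0.0, -0.006, 1.0, 0.001]
force: [-0.8, -0.8, 5.4]
finger_gap: 14.7
grip_force: 58.9
```

```bash
python3 -c "
from h import *
P=[];
for i in range(8):
    imaging.get_image('top');P.append(readout.state()['position'])
print(np.mean(P,0),np.std(P,0));s=readout.state();print(s['force'],s['torque'],s['grip_force'],s['finger_gap'],s['tool_rot'])"
```

```text
[479.05380862 217.80062564  72.04600377] [0.01320124 0.01423224 0.00669348]
[-1.35236542 -0.28608776  5.84501335] [-0.14048013  0.19657855  0.0101624 ] 58.862982988357544 15.04044848289839 [ 1.73120014e-04 -5.52253708e-03  9.99984279e-01  9.55834985e-04]
```

```bash
python3 -c "
from h import *
json.dump([[479,217.5,72.5],json.load(open('cmd.json'))[1]],open('cmd.json','w'))
plan([(479,217.5,122,4)],0.65)
plan([(588.7,-14.6,122,8)],-3.1)"; cat cmd.json
```

```text
[[[-0.0, -0.0, -0.0495], [-0.0, 0.0, -0.0]], [[-0.0, -0.0, -0.099], [-0.0, 0.0, -0.0]], [[-0.0, -0.0, -0.1485], [-0.0, 0.0, -0.0]], [[-0.0, -0.0, -0.198], [-0.0, 0.0, -0.0]]]
[[[-0.0536, -0.1167, 0.0], [-0.0, 0.0, 0.0026]], [[-0.1071, -0.2333, 0.0], [-0.0, 0.0, 0.0052]], [[-0.1607, -0.35, 0.0], [-0.0, 0.0, 0.0078]], [[-0.2142, -0.4666, 0.0001], [-0.0, 0.0, 0.0104]], [[-0.2678, -0.5833, 0.0001], [-0.0, 0.0, 0.013]], [[-0.3213, -0.6999, 0.0001], [-0.0, 0.0, 0.0156]], [[-0.3749, -0.8166, 0.0001], [-0.0, 0.0, 0.0182]], [[-0.4284, -0.9333, 0.0001], [-0.0, 0.0001, 0.0208]]]
[[588.6959228503486, -14.608976554987521, 122.0072596959945], [0.027075197530399442, 0.9996333961541133, -3.103893802078264e-05, -7.751559884016643e-05]]
```

Emit:
carry_out(steps=[[[0,0,-0.0495],[0,0,0]],[[0,0,-0.099],[0,0,0]],[[0,0,-0.1485],[0,0,0]],[[0,0,-0.198],[0,0,0]],[[0,0,-0.198],[0,0,0]]])

```text
time_s: 4.72
position: [479.7, 218.0, 122.7]
tool_rot: [0.001, -0.006, 1.0, 0.001]
force: [-0.7, -1.2, -1.1]
finger_gap: 14.9
grip_force: 58.6
```

Emit:
carry_out(steps=[[[-0.0536,-0.1167,0],[0,0,0.0026]],[[-0.1071,-0.2333,0],[0,0,0.0052]],[[-0.1607,-0.35,0],[0,0,0.0078]],[[-0.2142,-0.4666,0],[0,0,0.0104]],[[-0.2678,-0.5833,0],[0,0,0.013]],[[-0.3213,-0.6999,0],[0,0,0.0156]],[[-0.3749,-0.8166,0],[0,0,0.0182]],[[-0.4284,-0.9333,0],[0,0,0.0208]]])

```text
time_s: 5.72
position: [588.7, -15.4, 120.5]
tool_rot: [-0.0, 0.027, 1.0, 0.001]
force: [0.2, -0.4, -0.4]
finger_gap: 15.0
grip_force: 58.7
```

Emit:
carry_out(steps=[[[0,0,0],[0,0,0]],[[0,0,0],[0,0,0]],[[0,0,0],[0,0,0]]])

```text
time_s: 6.1
position: [588.1, -13.7, 120.8]
tool_rot: [-0.0, 0.027, 1.0, 0.001]
force: [-0.1, 0.1, -0.8]
finger_gap: 14.7
grip_force: 58.8
```

```bash
python3 - <<'E'
from h import *
a=imaging.get_image("top")[:,:,::-1];b=imaging.get_image("scene")[:,:,::-1]
cv2.imwrite("pics/h_t.png",a)
o=np.zeros((480,800,3),np.uint8);o[:480,:400]=cv2.resize(a[80:200,280:380],None,fx=4,fy=4);o[:480,400:]=cv2.resize(b[200:320,120:220],None,fx=4,fy=4);cv2.imwrite("pics/h.png",o)
s=readout.state();p=s['position'];print(p,s['tool_rot'])
a=np.radians(-3.1);u=np.array([np.cos(a),np.sin(a),0])
h=p+[0,0,18]+110*u
for z in (0,-75):print(z,"pred",h+[0,0,z],proj("top",h+[0,0,z]),proj("scene",h+[0,0,z]))
E
```

```text
[588.34103482 -13.66139501 120.96141955] [-4.02096609e-05  2.66467735e-02  9.99644413e-01  9.98045242e-04]
0 pred [698.18006855 -19.61006444 138.96141955] [[349.32916427  96.28417756]] [[137.43319708 261.8883503 ]]
-75 pred [698.18006855 -19.61006444  63.96141955] [[341.86953971 107.3086932 ]] [[146.84597474 282.99062041]]
```

View pics/h.png

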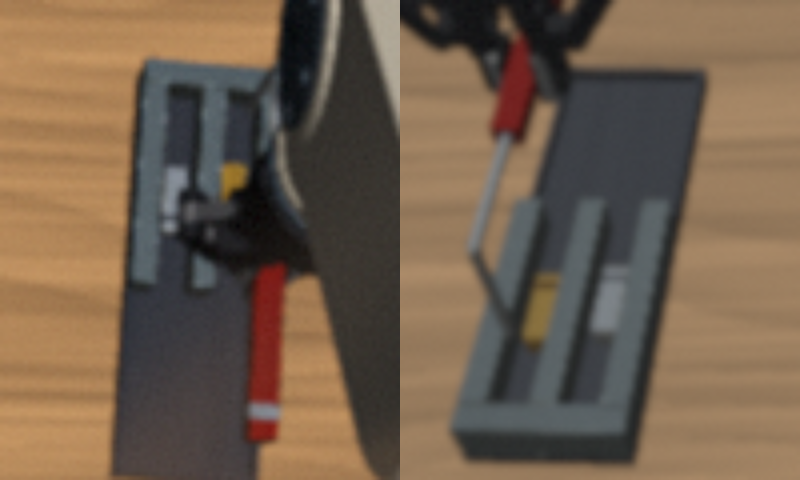

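The tip shows at scene (147.5,283), matching the prediction of (146.8,283). Next I check where it would sit at wall-top height in both views.

```bash
python3 - <<'E'
from h import *
X=np.array([698.2,-19.6,0])
for z in(36,24,11):
    a=proj("scene",X+[0,0,z])[0];b=proj("top",X+[0,0,z])[0];print(z,"scene crop",(a-[120,200])*4+[400,0],"top crop1",(b-[220,85])*3.6)
plan([(588.7,-15.2,95,3),(588.7,-15.2,69,4)],-3.1)
E
```

```text
36 scene crop [520.04487292 360.352221  ] top crop1 [429.62083868  93.72310069]
24 scene crop [525.26683508 372.05914518] top crop1 [425.85529994  99.28869779]
11 scene crop [530.79123139 384.44408531] top crop1 [421.86474866 105.18687124]
[[[-0.0001, -0.0008, 0.036], [-0.0, -0.0, -0.0]], [[-0.0001, -0.0016, 0.072], [-0.0, -0.0, -0.0]], [[-0.0002, -0.0024, 0.108], [-0.0, -0.0, -0.0]], [[-0.0002, -0.0024, 0.134], [-0.0, -0.0, -0.0]], [[-0.0002, -0.0023, 0.16], [-0.0, -0.0, -0.0]], [[-0.0002, -0.0023, 0.186], [-0.0, -0.0, -0.0]], [[-0.0002, -0.0023, 0.212], [-0.0, -0.0, -0.0]]]
```

Emit:
carry_out(steps=[[[0,0,0.036],[0,0,0]],[[0,0,0.072],[0,0,0]],[[0,0,0.108],[0,0,0]],[[0,0,0.134],[0,0,0]],[[0,0,0.134],[0,0,0]]])

```text
time_s: 6.82
position: [588.2, -14.4, 86.7]
tool_rot: [-0.001, 0.027, 1.0, 0.001]
force: [0.3, -0.5, -0.7]
finger_gap: 14.7
grip_force: 58.7
```

Emit:
carry_out(steps=[[[0,0,0.02],[0,0,0]],[[0,0,0.04],[0,0,0]],[[0,0,0.06],[0,0,0]],[[0,0,0.072],[0,0,0]],[[0,0,0.072],[0,0,0]]])

```text
time_s: 7.45
position: [588.5, -14.3, 69.2]
tool_rot: [-0.0, 0.027, 1.0, 0.001]
force: [0.2, 0.6, -0.9]
finger_gap: 15.2
grip_force: 58.8
```

```bash
python3 - <<'E'
from h import *
a=imaging.get_image("top")[:,:,::-1];b=imaging.get_image("scene")[:,:,::-1]
o=np.zeros((480,800,3),np.uint8);o[:480,:400]=cv2.resize(a[80:200,280:380],None,fx=4,fy=4);o[:480,400:]=cv2.resize(b[200:320,120:220],None,fx=4,fy=4);cv2.imwrite("pics/i.png",o)
s=readout.state();print(s['position'],s['tool_rot'],s['force'],s['torque'])
json.dump([[588.7,-14.6,70.5],Ro.from_matrix(np.eye(3)).as_quat().tolist()],open('cmd.json','w'))
E
```

```text
[588.73979139 -14.33433152  69.5428974 ] [1.25741182e-04 2.71582054e-02 9.99630682e-01 9.56695582e-04] [-0.13981996  0.21373014 -0.10079161] [ 0.01681521 -0.0046629  -0.00299907]
```

View pics/i.png

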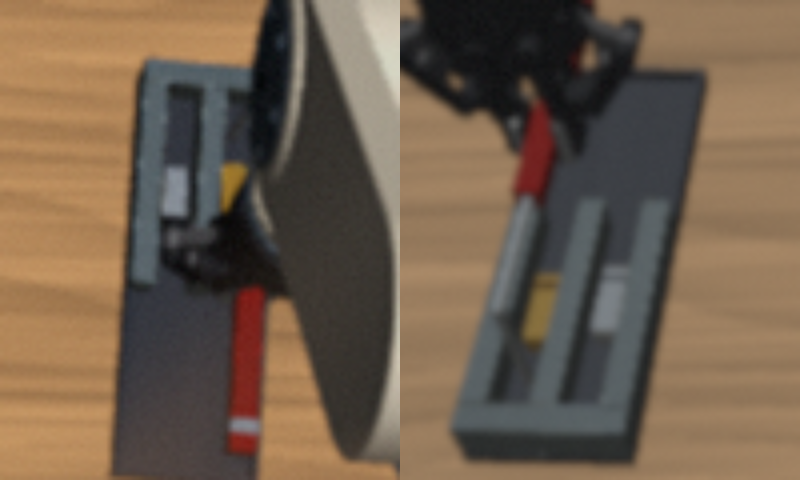

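The tip sits inside the brass channel behind the stamp at about (525,378), with no contact force. Next I drag.

Emit:
carry_out(steps=[[[0.03,0,0],[0,0,0]],[[0.06,0,0],[0,0,0]],[[0.09,0,0],[0,0,0]],[[0.12,0,0],[0,0,0]],[[0.15,0,0],[0,0,0]],[[0.18,0,0],[0,0,0]],[[0.21,0,0],[0,0,0]],[[0.24,0,0],[0,0,0]]])

```text
time_s: 8.55
position: [528.3, -11.1, 69.5]
tool_rot: [0.0, 0.027, 1.0, 0.001]
force: [-0.2, 0.0, -0.9]
finger_gap: 14.8
grip_force: 58.7
```

Emit:
carry_out(steps=[[[0.03,0,0],[0,0,0]],[[0.06,0,0],[0,0,0]],[[0.09,0,0],[0,0,0]],[[0.12,0,0],[0,0,0]],[[0.15,0,0],[0,0,0]],[[0.18,0,0],[0,0,0]],[[0.21,0,0],[0,0,0]],[[0.24,0,0],[0,0,0]]])

```text
time_s: 9.55
position: [468.3, -7.8, 69.5]
tool_rot: [0.0, 0.027, 1.0, 0.001]
force: [-0.3, 0.3, -2.5]
finger_gap: 14.8
grip_force: 58.7
```

```bash
python3 - <<'E'
from h import *
imaging.get_image("top");a=imaging.get_image("top")[:,:,::-1];b=imaging.get_image("scene")[:,:,::-1]
o=np.zeros((480,800,3),np.uint8);o[:480,:400]=cv2.resize(a[80:200,280:380],None,fx=4,fy=4);o[:480,400:]=cv2.resize(b[200:320,120:220],None,fx=4,fy=4);cv2.imwrite("pics/j.png",o)
s=readout.state();print(s['position'],s['tool_rot'],s['force'],s['torque'])
E
```

```text
[468.40203998  -7.81714631  69.47442808] [-7.43541005e-05  2.71040030e-02  9.99632181e-01  9.32615862e-04] [ 0.63585799  0.03630546 -0.76328249] [ 0.00152501 -0.00400748  0.02338412]
```

View pics/j.png

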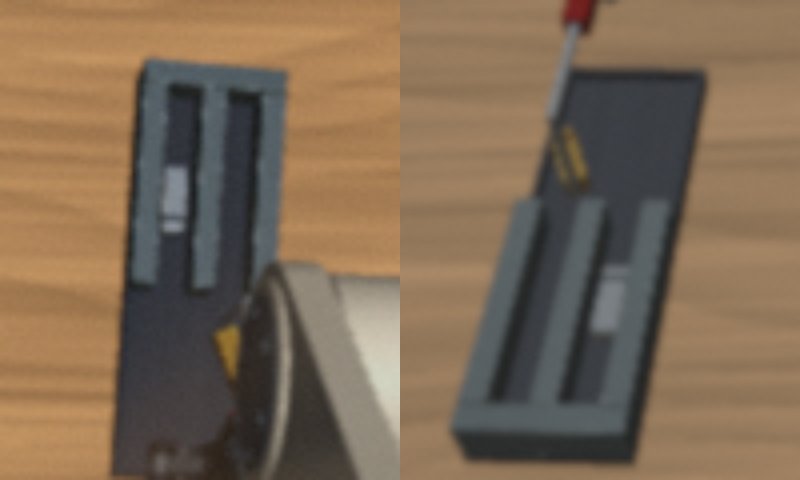

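The brass is out on the tray, turned about 35°, and its rear corner is about 20 mm clear of the mouth. I back the hook off, then lift.

Emit:
carry_out(steps=[[[-0.016,0,0],[0,0,0]],[[-0.032,0,0],[0,0,0]],[[-0.032,0,-0.02],[0,0,0]],[[-0.032,0,-0.05],[0,0,0]],[[-0.032,0,-0.09],[0,0,0]],[[-0.032,0,-0.14],[0,0,0]],[[-0.032,0,-0.19],[0,0,0]],[[-0.032,0,-0.208],[0,0,0]]])

```text
time_s: 10.7
position: [477.4, -8.4, 122.7]
tool_rot: [0.001, 0.027, 1.0, 0.001]
force: [0.5, 0.7, 0.0]
finger_gap: 14.8
grip_force: 58.7
```

```bash
python3 - <<'E'
from h import *
a=np.radians(-3.1)
R=Ro.from_matrix(np.array([[-np.cos(a),-np.sin(a),0],[-np.sin(a),np.cos(a),0],[0,0,-1]]).T)
s=readout.state();print(s['position'],s['tool_rot'],R.as_quat())
json.dump([[476.9,-8.5,122.5],R.as_quat().tolist()],open('cmd.json','w'))
plan([(479,217.5,122.5,7)],0.65)
E
```

```text
[477.43058187  -8.38041457 122.72807879] [9.93720975e-04 2.71446168e-02 9.99630569e-01 9.52471102e-04] [0.0270493 0.9996341 0.        0.       ]
[[[0.0058, 0.129, 0.0], [0.0, 0.0, -0.003]], [[0.0116, 0.258, 0.0], [0.0, 0.0, -0.006]], [[0.0174, 0.3871, 0.0], [0.0, 0.0, -0.0089]], [[0.0231, 0.5161, 0.0], [0.0, 0.0, -0.0119]], [[0.0289, 0.6451, 0.0], [0.0, 0.0, -0.0149]], [[0.0347, 0.7741, 0.0], [0.0, 0.0, -0.0179]], [[0.0405, 0.9031, 0.0], [0.0, 0.0, -0.0208]]]
```

Emit:
carry_out(steps=[[[0.0058,0.129,0],[0,0,-0.003]],[[0.0116,0.258,0],[0,0,-0.006]],[[0.0174,0.3871,0],[0,0,-0.0089]],[[0.0231,0.5161,0],[0,0,-0.0119]],[[0.0289,0.6451,0],[0,0,-0.0149]],[[0.0347,0.7741,0],[0,0,-0.0179]],[[0.0405,0.9031,0],[0,0,-0.0208]],[[0.0405,0.9031,0],[0,0,-0.0208]]])

```text
time_s: 11.7
position: [479.0, 219.3, 122.0]
tool_rot: [0.0, -0.007, 1.0, 0.001]
force: [-0.1, -0.3, -1.0]
finger_gap: 14.8
grip_force: 58.9
```

```bash
python3 - <<'E'
from h import *
for i in range(3):a=imaging.get_image("top")[:,:,::-1]
b=imaging.get_image("scene")[:,:,::-1]
o=np.zeros((480,800,3),np.uint8);o[:480,:400]=cv2.resize(a[90:210,280:380],None,fx=4,fy=4);o[:480,400:]=cv2.resize(b[140:260,210:310],None,fx=4,fy=4);cv2.imwrite("pics/k.png",o)
s=readout.state();print(s['position'],s['tool_rot'],s['force'],s['torque'])
E
```

```text
[478.71503681 216.83202425 121.80039802] [-1.21947021e-04 -5.28974545e-03  9.99985729e-01  7.38471472e-04] [ 0.34176371  0.37841241 -1.14526856] [ 0.00215557  0.03540801 -0.03259385]
```

View pics/k.png

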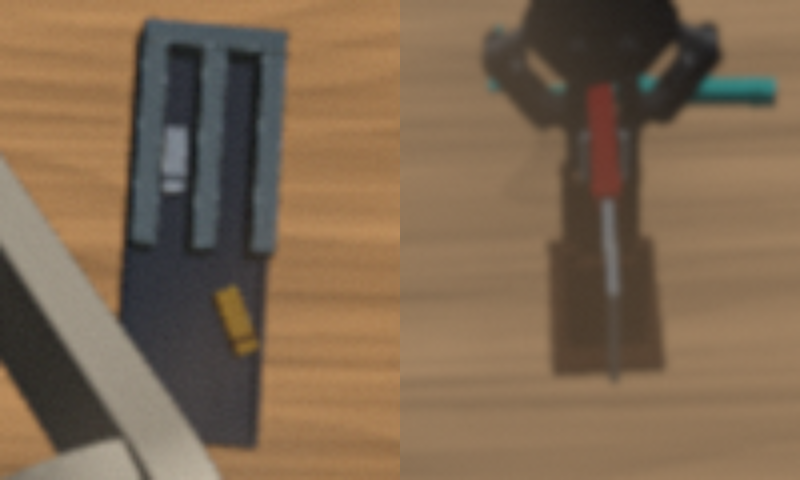

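The brass lies clear on the tray (crop 215–257, 285–355) and the steel stamp is unmoved. The pick is above its rest, so I lower it.

Emit:
carry_out(steps=[[[0,0.002,0.05],[0,0,0]],[[0,0.002,0.1],[0,0,0]],[[0,0.002,0.14],[0,0,0]],[[0,0.002,0.165],[0,0,0]],[[0,0.002,0.18],[0,0,0]],[[0,0.002,0.19],[0,0,0]],[[0,0.002,0.196],[0,0,0]],[[0,0.002,0.196],[0,0,0]]])

```text
time_s: 12.9
position: [479.1, 218.3, 73.0]
tool_rot: [0.0, -0.006, 1.0, 0.001]
force: [-0.2, 0.6, -1.1]
finger_gap: 15.1
grip_force: 58.9
```

Emit:
carry_out(steps=[[[0,0,0.001],[0,0,0]],[[0,0,0.002],[0,0,0]],[[0,0,0.003],[0,0,0]],[[0,0,0.003],[0,0,0]]])

```text
time_s: 13.4
position: [479.0, 218.2, 72.1]
tool_rot: [0.0, -0.006, 1.0, 0.001]
force: [0.2, -0.2, -1.6]
finger_gap: 15.1
grip_force: 58.9
```

Emit:
carry_out(steps=[[[0,0,0.001],[0,0,0]],[[0,0,0.002],[0,0,0]],[[0,0,0.002],[0,0,0]],[[0,0,0.002],[0,0,0]]])

```text
time_s: 13.9
position: [479.0, 218.2, 72.0]
tool_rot: [0.0, -0.006, 1.0, 0.001]
force: [-2.1, -1.1, 5.1]
finger_gap: 14.9
grip_force: 59.9
```

Contact at the original force and height, so I release.

Emit:
carry_out(steps=[[[0,0,0],[0,0,0]],[[0,0,0],[0,0,0]],[[0,0,0],[0,0,0]],[[0,0,0],[0,0,0]]], hand=-0.4)

```text
time_s: 14.4
position: [479.0, 218.2, 71.6]
tool_rot: [0.0, -0.006, 1.0, 0.001]
force: [-0.1, 0.2, 0.1]
finger_gap: 25.8
grip_force: 0.0
```

Emit:
carry_out(steps=[[[0,0,0],[0,0,0]],[[0,0,0],[0,0,0]],[[0,0,0],[0,0,0]],[[0,0,0],[0,0,0]],[[0,0,0],[0,0,0]],[[0,0,0],[0,0,0]]], hand=1)

```text
time_s: 15.15
position: [479.0, 218.2, 71.7]
tool_rot: [0.0, -0.006, 1.0, 0.001]
force: [-0.6, -0.1, -0.5]
finger_gap: 85.7
grip_force: 0.0
```

Emit:
carry_out(steps=[[[0,0,-0.05],[0,0,0]],[[0,0,-0.12],[0,0,0]],[[0,0,-0.24],[0,0,0]],[[0,0,-0.4],[0,0,0]],[[0.1,0.2,-0.5],[0,0,0]],[[0.2,0.4,-0.5],[0,0,0]],[[0.3,0.6,-0.5],[0,0,0]],[[0.3,0.8,-0.5],[0,0,0]]])

```text
time_s: 16.15
position: [400.2, 418.7, 198.9]
tool_rot: [0.001, -0.006, 1.0, 0.001]
force: [-0.2, -0.0, 0.9]
finger_gap: 85.4
grip_force: 0.0
```

```bash
python3 - <<'E'
from h import *
for i in range(4):a=imaging.get_image("top")[:,:,::-1]
b=imaging.get_image("scene")[:,:,::-1]
a0=cv2.imread("pics/top0.png")
o=np.zeros((600,800,3),np.uint8);o[:480,:]=np.hstack([cv2.resize(a[90:250,220:360],(400,480)),cv2.resize(b[140:320,120:290],(400,480))]);cv2.imwrite("pics/l.png",o)
d=cv2.absdiff(a,a0)[140:250,220:270].max(2);print("pick diff",d.max(),d.mean());
s=readout.state();print(s['time_s'],s['position'],s['force'])
E
```

```text
pick diff 51 5.515454545454546
16.4 [401.58314076 416.75336894 197.70122997] [-0.02966238 -0.60651787 -1.05867762]
```

View pics/l.png

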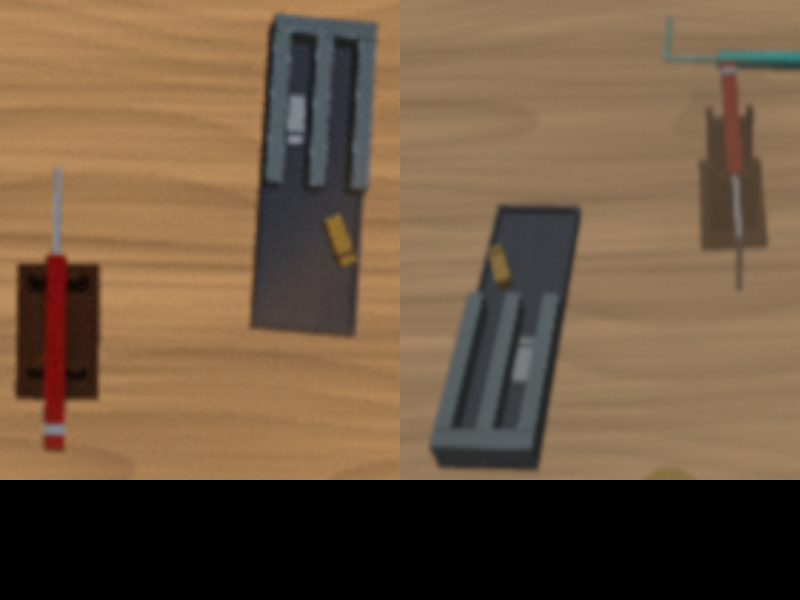

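The pick is back on its rest with only image-noise differences from the start. The brass lies clear on the tray and the steel stamp is unmoved.

```bash
python3 -c "
from h import *
print(workorder.hand_in())"
```

```text
the job is handed in; nothing more can be done
None
```

The job is handed in: the brass stamp lies on the tray clear of its channel (turned about 35°), the steel stamp is where it was, and the pick is back on its rest, let go, at about 16 s of the 51 s allowed.

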